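Touch off the vial block and seat the teaching pin

ROBOT

A 6-joint arm with a two-finger parallel gripper is mounted at the origin on a cart in front of the work surface, level with it; the furniture and walls round the work are solid. World frame = base frame: x ahead of the robot, y to its left, z up, the work surface at z = 0. Lengths are in mm, angles in rad, forces in N, time in s.
With the tool pointing down it reaches from about 325 to 1000 mm from the base axis. Payload 5.1 kg.
Tool frame: the origin (TCP) lies on the centre line of the jaws, within the pads' length; the fingertips stand 14 mm ahead of it and the grasp point (between the pads) lies 5 mm behind it; x points along the fingers, y is the direction in which the jaws open and shut, and the axes are right-handed (so a half turn about x gives the same grasp; the last joint's range is limited). The gripper opens to 85 mm and grips with 20 to 120 N. Pads are 22 mm wide; open, the fingers measure 114 mm over their backs; the gripper's body (76 mm by 85 mm) begins 54 mm behind the grasp point. The pads swing forward as they close: fully open they stand 13 mm farther back than shut.
Start: joints at [-0.083, 0.124, 1.65, -0, 1.367, -0.083], TCP at [649.988, -0.028, 245.322] pointing down, gripper open.
Joint ranges: [-2.61, 2.61], [-1.02, 2.33], [0.03, 2.71], [-1.35, 4.49], [0.32, 2.68], [-2.91, 2.91]. Speed limits (rad/s): [2.57, 2.57, 3.14, 3.14, 3.14, 3.14].

INTERFACE

Orientations are given as a rotation vector (axis times angle).
In Python, from rig import r gives the robot as it stands. The module is installed in compiled form; this text tells all that it offers.
- The arm moves only by the tool jog_arm, never from a script. Its argument "deltas" is a list that holds one entry, the list of rows, each a list of 7 numbers: the shift along the tool's x, y, z in mm, then the turn, a rotation vector about the tool's x, y, z in rad, then the finger opening in mm, from 0 to 85.4. In form: [[[dx, dy, dz, wx, wy, wz, claw], ...]]. A call has 1 to 10 rows; each row is the pose to reach, as a shift and turn from the pose commanded when the call began, along the tool's axes at that moment; what a row does not reach only later rows make up. A row lasts 1/8 s, in which the tool goes at most 62.5 mm and 10.7 degrees, less where a joint would pass 70% of its speed; a pose out of reach is approached as far as the arm can. A call with a gripper value outside its range is refused whole. The fingers move at their own pace and stop on an object; the grip force is fixed at half the most. Time passes only in rows, so rows that repeat a pose let the fingers close. It gives the time, the measured TCP pose, the force and the opening at its end, in the units of the state.
- r.sense(): the state, without advancing time (a new reading comes with each control period).
- r.read_camera(name): name is "scene" or "side" or "wrist"; returns a dict with "img" (480x640x3 uint8, red, green, blue), "fx", "fy", "cx", "cy" (pixels), "world_to_cam" (4x4, takes a point from world to camera coordinates); the wrist camera has in their place "hand_eye" (4x4, takes a point from camera to tool coordinates, whose origin is the TCP and whose axes are the tool frame's). Camera axes: x right, y down, z forward; pixel columns grow to the right and rows downward; lengths in mm; the calibration is good to about 2 mm. A picture is of the moment at which its call begins: read the wrist's pose just before it. There is no depth.
- r.close_job(): hands the job in, once; it reports no verdict.
The state is a dict: "time_s": time; "joint_positions": joint angles; "dq": joint speeds; "tau": joint torques, N m; "ee_pos": TCP position; "tool_rot": TCP orientation; "wrist_force": force on the tool from outside, world axes, zero at the start; "ft_torque": the same for the moment, N m; "grip_width": finger opening in mm.
Only numpy, scipy, OpenCV 4.12 (cv2) and the standard library are available. Lean on these libraries where they do the work, as an engineer would, in place of code of your own. Each camera call takes 0.05 s, during which the arm holds its last target.

TASK

Teach the sample changer where its vial block stands: take the orange-handled teaching pin from its stand and touch it against the block at three points, each time with a light, steady pressure of about 3 N held for a moment: first the long side facing the robot near that side's left end, then the same side near its right end, then the left end face. The block stands loose on its deck, so do not shift it or press hard. With the place found, lower the pin into the brass-ringed reference bore in the far right corner until its collar rests on the block, and let go, leaving the other things as they are.

Things in the scene. Friction and masses are not known exactly. Their poses are not given: they have to be found in the camera images.
- deck: Sample-changer deck, fixed for the run: light grey base 140 x 200 mm (x, y), 18 mm high, with a black plate on it whose top is 23 mm above the origin. Origin: centre of the underside; x points from the side facing the robot to the far side, y to the left, z up. The aluminium vial block stands loose on the plate; it is not listed itself, see block_spot and bore_spot.
- block_spot (a point): Point fixed to the deck, on the plate, axes as the deck's: where the vial block's underside should be centred. The block, 70 x 120 x 50 mm (x, y, z) with plain upright sides, really stands up to 6 mm off it in x and in y and turned up to 0.08 rad about z: find it by touch. Held by friction only, it slides at about 10 N of sideways push; a slow touch of 2 to 4 N leaves it.
- bore_spot (a point): Point fixed to the deck, level with the block's top, 21 mm in x and -46 mm in y from block_spot: where the reference bore would be if the block stood true. The bore (brass ring, 11.5 mm wide, 43 mm deep, upright) has its axis 56 mm behind the block's near long face and 106 mm right of its left end face. Other wells are too narrow; vial caps stand 8 mm above the block.
- teach_pin: Teaching pin, loose, about 0.12 kg, 101 mm long, standing in its stand. Origin: centre of the stem's lower end; z points up along the pin, x and y are square to the handle's flats. Steel stem 10 mm thick from 0 to 40 mm (last 2 mm at the tip tapered to 8 mm), brass collar 21 mm wide from 40 to 45 mm, orange square handle 20 x 20 mm from 45 to 101 mm, to be gripped across its flats.
- pin_collar (a point): Underside of the pin's brass collar, on its axis, 40 mm above the tip. It rests on the block's top (73 mm above the deck's origin) when the pin is fully home.
- pin_stand: Stand of the pin, fixed: grey block 50 x 50 mm on a dark 76 x 76 mm foot, top 52 mm high, with an upright hole 11.8 mm wide and 42 mm deep in its middle; the pin hangs in it by its collar, which rests on the stand's top. Origin: centre of the underside.
- beaker: Small glass beaker, loose, 52 mm wide, 60 mm high; origin: centre of its foot. Bystander.
- cup: Small white plastic cup, loose, 47 mm wide, 46 mm high; origin: centre of its foot. Bystander.
- weigh_bottle: Lidded weighing bottle with blue contents, loose, 36 mm wide, 60 mm high; origin: centre of its foot. Bystander.
Mind the look-alikes: they are no part of the job. There is more than one size of the teach_pin; the job needs the larger.

How it is judged (in metres and radians):
On the way, in this order (a step that is already met when the one before it is completed fails the run):
1. The pin rests lightly against the block's near long side in the left half (contact force between teach_pin and deck above 1 N and z of teach_pin in the frame of deck between 0.025 and 0.07 m and x of teach_pin in the frame of deck between -0.062 and -0.025 m and y of teach_pin in the frame of deck between 0.008 and 0.064 m), for 0.15 s.
2. The pin rests lightly against the block's near long side in the right half (contact force between teach_pin and deck above 1 N and z of teach_pin in the frame of deck between 0.025 and 0.07 m and x of teach_pin in the frame of deck between -0.062 and -0.025 m and y of teach_pin in the frame of deck below -0.008 m), for 0.15 s.
3. The pin rests lightly against the block's left end face (contact force between teach_pin and deck above 1 N and z of teach_pin in the frame of deck between 0.025 and 0.07 m and y of teach_pin in the frame of deck between 0.05 and 0.085 m and x of teach_pin in the frame of deck between -0.04 and 0.045 m), for 0.15 s.
At the end, for the whole second after the job is handed in: The pin stands upright (within 0.06 rad) and at rest in the reference bore, its collar on the block's top to within 2.5 mm, released (z of pin_collar in the frame of deck below 0.0755 m and x of pin_collar in the frame of deck between 0.006 and 0.036 m and y of pin_collar in the frame of deck between -0.061 and -0.031 m and angle between teach_pin's own z axis and vertical below 0.06 rad and linear speed of teach_pin below 0.03 m/s); the robot touches nothing.
It fails at once if The pin presses on the block or the deck with more than 20 N (contact force between teach_pin and deck above 20 N).
It fails at once if The block is shifted by more than 2.5 mm at its middle or 3.5 mm at a corner (distance of block_c0 from where it was at the start of the episode above 0.0025 m or distance of block_c13 from where it was at the start of the episode above 0.0035 m).
It fails at once if The beaker is moved by more than 15 mm or tipped (distance of beaker from where it was at the start of the episode above 0.015 m or angle between beaker's own z axis and vertical above 0.3 rad).
It fails at once if The cup is moved by more than 15 mm or tipped (distance of cup from where it was at the start of the episode above 0.015 m or angle between cup's own z axis and vertical above 0.3 rad).
It fails at once if The weighing bottle is moved by more than 15 mm or tipped (distance of weigh_bottle from where it was at the start of the episode above 0.015 m or angle between weigh_bottle's own z axis and vertical above 0.3 rad).
It also fails if it takes over 66 s, if anything falls off the work surface, if the arm or the gripper's body presses on something with over 40 N, if the wrist force passes 120 N, or if a joint passes its speed limit or range.

## Working session

There is one attempt and no reset: what is moved stays moved. The work goes in short steps, Python scripts to look and compute and a tool call to move; the robot and the scene stay as the last step left them, time stands still between calls to the robot, and variables do not carry over. Pictures are saved under pics/ and viewed, and the job is handed in when it is done.

Besides the shell and the picture viewer there is one more tool, called after "Emit:" in YAML: its name, and indented under it one key for each argument. jog_arm: Moves the arm, as the interface text tells. Its arguments: {"type":"object","properties":{"deltas":{"type":"array"}},"required":["deltas"]}

```bash
mkdir -p pics
python3 - <<'E'
from rig import r
import cv2, numpy as np
print(r.sense())
for n in ("scene","side","wrist"):
    d=r.read_camera(n)
    cv2.imwrite(f"pics/{n}0.png",d["img"][:,:,::-1])
    print(n,{k:(np.round(v,3).tolist() if k!="img" else 0) for k,v in d.items()})
E
```

```text
{'time_s': 0.0, 'joint_positions': array([-8.26205789e-02,  1.24524381e-01,  1.65168120e+00,  1.22718890e-05,
        1.36749121e+00, -8.26010843e-02]), 'dq': array([-0.00087832, -0.00069954,  0.00085593,  0.00247127, -0.0015457 ,
        0.00054022]), 'tau': array([ 3.96925461e-04, -4.23608243e+01, -3.65454090e+01,  2.94756808e-05,
        6.89593100e-03,  2.82237529e-06]), 'ee_pos': array([6.49418035e+02, 8.90182241e-03, 2.44036251e+02]), 'tool_rot': array([ 1.20836075,  1.21086924, -1.21067135]), 'wrist_force': array([ 0.27057463, -0.14357036,  0.39764992]), 'ft_torque': array([ 0.02838032,  0.00387688, -0.00107603]), 'grip_width': 85.29752684347979}
scene {'img': 0, 'fx': 528.791, 'fy': 528.791, 'cx': 316.331, 'cy': 237.528, 'world_to_cam': [[-0.646, -0.763, 0.012, 364.343], [-0.539, 0.446, -0.715, 357.825], [0.54, -0.468, -0.699, 705.873], [0.0, 0.0, 0.0, 1.0]]}
side {'img': 0, 'fx': 490.061, 'fy': 490.061, 'cx': 316.879, 'cy': 245.599, 'world_to_cam': [[-0.949, -0.314, 0.006, 535.839], [-0.206, 0.607, -0.768, 188.771], [0.237, -0.73, -0.641, 1017.593], [0.0, 0.0, 0.0, 1.0]]}
wrist {'img': 0, 'fx': 349.754, 'fy': 349.754, 'cx': 320.026, 'cy': 235.96, 'hand_eye': [[0.001, -0.314, 0.949, -128.863], [1.0, 0.001, -0.001, -0.797], [-0.001, 0.949, 0.314, -79.869], [0.0, 0.0, 0.0, 1.0]]}
```

View pics/scene0.png

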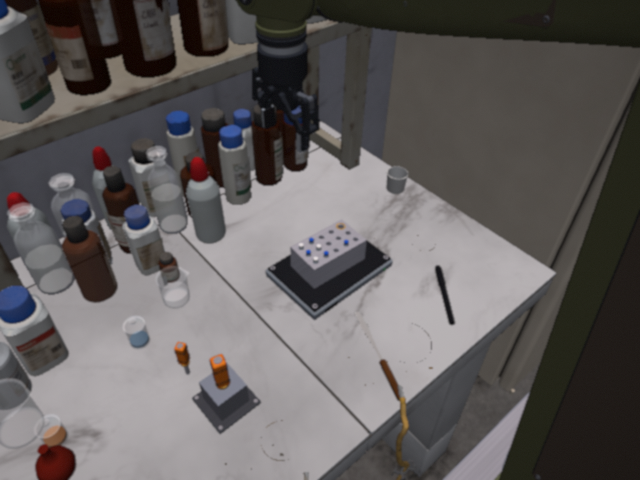

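View pics/side0.png

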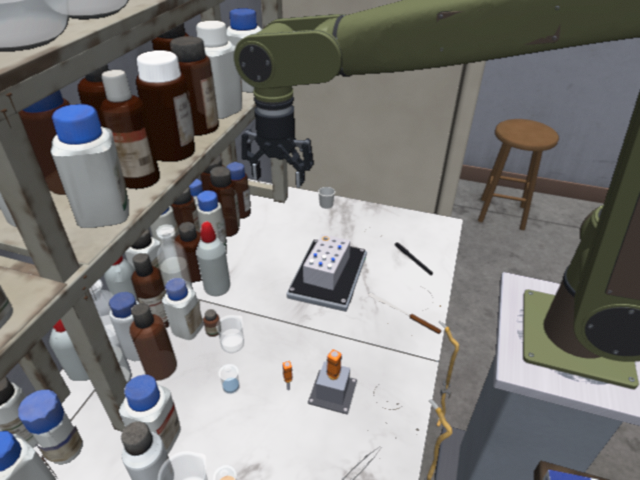

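View pics/wrist0.png

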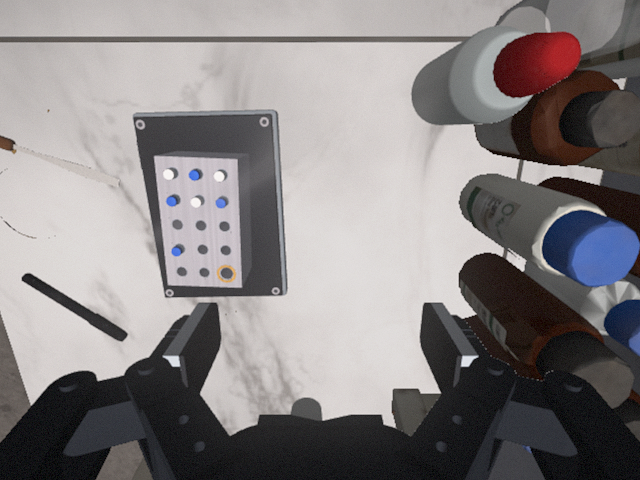

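Scene view: the orange pin in the grey stand is at (220,370), and the smaller orange look-alike is at (182,355). The deck and block are at (330,262). In the side view the pins are at (334,362) and (287,371). The larger one, in the stand, is my choice, and I'll check it in close crops.

Run:
```python
import cv2, numpy as np
a=cv2.imread("pics/scene0.png")[310:440,110:290]; b=cv2.imread("pics/side0.png")[330:420,215:375]
a=cv2.resize(a,(500,361),interpolation=cv2.INTER_CUBIC); b=cv2.resize(b,(500,281),interpolation=cv2.INTER_CUBIC)
cv2.imwrite("pics/crop_pins.png",np.vstack([a[:,:],b])[:600])
a=cv2.imread("pics/scene0.png")[205:320,255:405]; 
cv2.imwrite("pics/crop_deck.png",cv2.resize(a,(750,575),interpolation=cv2.INTER_CUBIC))
```

```text
(no output)
```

View pics/crop_pins.png

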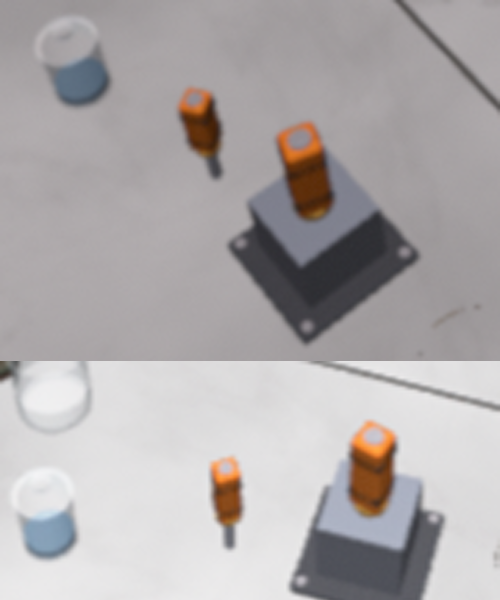

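View pics/crop_deck.png

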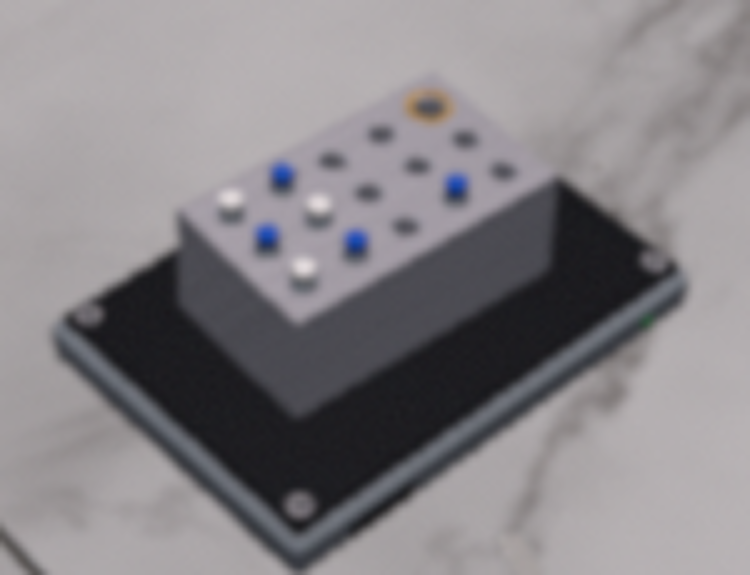

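The crops confirm it: the pin in the grey stand (handle top at scene ≈(218,360), side ≈(335,354)) is clearly the larger. The small one at scene (182,350) is the look-alike. Next I'll measure the positions.

```bash
cat > h.py <<'E'
import numpy as np, cv2
from scipy.spatial.transform import Rotation as R
CAM={}
def cam(d,ee=None,rot=None):
    K=np.array([[d["fx"],0,d["cx"]],[0,d["fy"],d["cy"]],[0,0,1]])
    if "world_to_cam" in d: T=np.linalg.inv(d["world_to_cam"])
    else:
        W=np.eye(4); W[:3,:3]=R.from_rotvec(rot).as_matrix(); W[:3,3]=ee
        T=W@d["hand_eye"]
    return K,T
def ray(KT,p):
    K,T=KT; v=T[:3,:3]@np.linalg.solve(K,[p[0],p[1],1]); return T[:3,3],v/np.linalg.norm(v)
def onplane(KT,p,z):
    o,v=ray(KT,p); return o+v*(z-o[2])/v[2]
def tri(a,b):
    A=np.zeros((3,3));c=np.zeros(3)
    for o,v in (a,b):
        P=np.eye(3)-np.outer(v,v);A+=P;c+=P@o
    return np.linalg.solve(A,c)
def proj(KT,X):
    K,T=KT; q=K@(np.linalg.inv(T)@np.append(X,1))[:3]; return q[:2]/q[2]
E
python3 - <<'E'
from h import *
from rig import r
s=r.sense(); dw=r.read_camera("wrist"); W=cam(dw,s["ee_pos"],s["tool_rot"])
sc=cam(r.read_camera("scene")); sd=cam(r.read_camera("side"))
np.set_printoptions(precision=1,suppress=True)
print(R.from_rotvec(s["tool_rot"]).as_matrix())
pa=(110+300/2.778,310+139/2.778); pb=(215+374/3.125,330+(436-361)/3.125)
print("pin top",onplane(sc,pa,113),onplane(sd,pb,113),tri(ray(sc,pa),ray(sd,pb)))
st=[onplane(sc,(110+x/2.778,310+y/2.778),52) for x,y in ((248,204),(302,267),(382,210))]
print("stand top",st,[np.arctan2(*(st[i+1]-st[i])[1::-1]) for i in range(2)])
for n,p in (("scr TL",(140,125)),("TR",(264,121)),("BL",(169,293)),("BR",(280,291))): print(n,onplane(W,p,23))
for p in ((162,156),(243,158),(167,283),(240,288)): print("blk",onplane(W,p,73))
print("ring W",onplane(W,(227,273),73), "ring scene",onplane(sc,(255+429/5,205+106/5),73))
for n,p in (("beaker",(174,300)),("cup",(137,340)),):print(n,onplane(sc,p,0))
for n,p in (("small pin",(186,372)),("brown bottle",(397,190))):print(n,onplane(sc,p,0))
E
```

```text
[[-0.  1.  0.]
 [ 0.  0. -1.]
 [-1. -0. -0.]]
pin top [437.5 286.4 113. ] [438.3 286.5 113. ] [438.3 286.  112. ]
stand top [array([459.2, 313.1,  52. ]), array([410.8, 310.8,  52. ]), array([411.2, 261.2,  52. ])] [np.float64(-3.095358323527721), np.float64(-1.5613774407956578)]
scr TL [476.   75.5  23. ]
TR [594.8  79.3  23. ]
BL [ 479.7 -103.2   23. ]
BR [ 603.7 -100.4   23. ]
blk [515.3  51.3  73. ]
blk [583.3  49.7  73. ]
blk [503.4 -66.5  73. ]
blk [572.2 -71.6  73. ]
ring W [561.1 -56.1  73. ] ring scene [560.3 -55.7  73. ]
beaker [663.1 249.9   0. ]
cup [626.9 340.    0. ]
small pin [521.2 308.4   0. ]
brown bottle [ 623.8 -286.2    0. ]
```

Run:
```python
import cv2
a=cv2.imread("pics/wrist0.png")[95:310,115:305]
cv2.imwrite("pics/crop_w.png",cv2.resize(a,(530,600),interpolation=cv2.INTER_CUBIC))
```

```text
(no output)
```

View pics/crop_w.png

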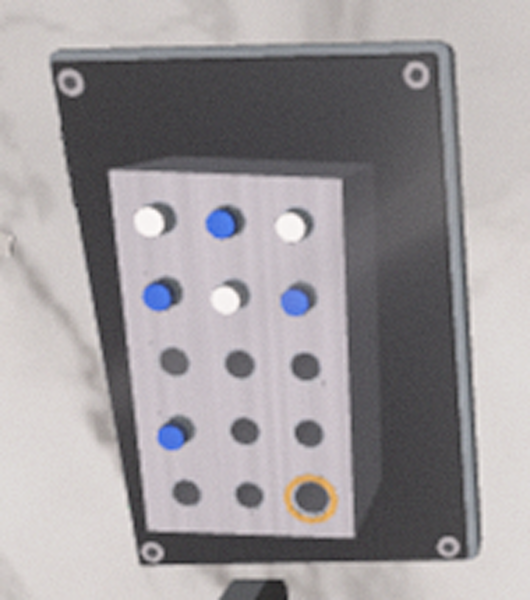

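The wrist crop shows block top corners at about (154,156), (238,159), (168,285) and (242,288). The plate screws are at (140,124), (264,122), (170,293) and (276,291), and the brass ring is at (227,273).

Run:
```python
from h import *
from rig import r
np.set_printoptions(precision=2,suppress=True)
s=r.sense(); dw=r.read_camera("wrist"); W=cam(dw,s["ee_pos"],s["tool_rot"])
f=lambda x,y:(115+x*190/530,95+y*215/600)
S=[onplane(W,f(*p),23) for p in ((70,82),(416,75),(449,546),(152,552))]
B=[onplane(W,f(*p),73) for p in ((108,170),(343,179),(355,538),(148,529))]
for Q,n in ((S,"screws"),(B,"block")):
    print(n,np.array(Q)[:,:2].tolist(),"mean",np.mean(Q,0))
    e=[(Q[1]-Q[0]),(Q[2]-Q[3]),(Q[0]-Q[3]),(Q[1]-Q[2])]
    print([round(np.arctan2(v[1],v[0])-(0 if i<2 else np.pi/2),4) for i,v in enumerate(e)],[np.linalg.norm(v) for v in e])
print("ring",onplane(W,f(311,497),73))
```

```text
screws [[476.45039986173106, 76.02679567830897], [595.1982627912506, 78.40775044785374], [599.5632301493519, -100.33056460541052], [480.50144577774336, -103.20346168557468]] mean [537.93 -12.27  23.  ]
[np.float64(0.02), np.float64(0.0241), np.float64(0.0226), np.float64(0.0244)] [np.float64(118.77173020522427), np.float64(119.09644006176093), np.float64(179.27603333334216), np.float64(178.7916055303415)]
block [[508.4826030214728, 51.262788907267755], [579.2979155738129, 48.66687420586288], [574.6343073700643, -71.66804855741721], [504.345167525851, -68.39546628867542]] mean [541.69 -10.03  73.  ]
[np.float64(-0.0366), np.float64(-0.0465), np.float64(-0.0346), np.float64(-0.0387)] [np.float64(70.86287649413188), np.float64(70.36528245338789), np.float64(119.72976408987823), np.float64(120.42525847147954)]
ring [560.87 -56.41  73.  ]
```

Emit:
jog_arm:
  deltas:
    - [[0, -24, -32, 0, 0, 0, 60], [0, -48, -64, 0, 0, 0, 60], [0, -72, -96, 0, 0, 0, 60], [0, -96, -128, 0, 0, 0, 60], [0, -120, -160, 0, 0, 0, 60], [0, -144, -192, 0, 0, 0, 60], [5, -168, -224, 0, 0, 0, 60], [10, -192, -256, 0, 0, 0, 60], [15, -212, -286, 0, 0, 0, 60], [15, -212, -286, 0, 0, 0, 60]]

```text
time_s: 1.6
ee_pos: [436.6, 287.2, 229.9]
tool_rot: [1.206, 1.211, -1.207]
wrist_force: [-0.2, 0.9, -0.9]
grip_width: 60.1
```

Run:
```python
from h import *
from rig import r
np.set_printoptions(precision=3,suppress=True)
s=r.sense(); dw=r.read_camera("wrist"); W=cam(dw,s["ee_pos"],s["tool_rot"])
cv2.imwrite("pics/wrist1.png",dw["img"][:,:,::-1])
print(s["time_s"],s["ee_pos"],s["tool_rot"],s["wrist_force"],s["grip_width"])
hsv=cv2.cvtColor(dw["img"],cv2.COLOR_RGB2HSV)
m=((hsv[...,0]<20)&(hsv[...,1]>150)&(hsv[...,2]>60)).astype(np.uint8)
n,l,st,c=cv2.connectedComponentsWithStats(m)
for i in range(1,n):
    if st[i,4]>100: print(st[i],c[i])
print(proj(W,[438,286,113]))
```

```text
1.6 [436.614 287.228 229.918] [ 1.206  1.211 -1.207] [-0.223  0.898 -0.857] 60.05166715678922
[408 187  22  22 184] [417.897 197.326]
[308 221  29  27 311] [321.129 234.289]
[323.313 235.735]
```

View pics/wrist1.png

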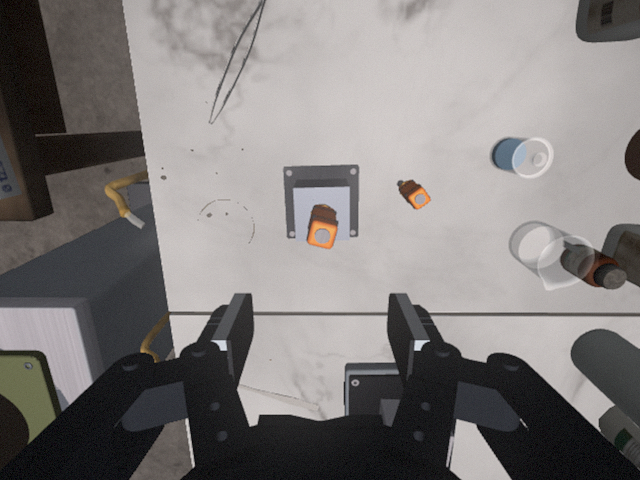

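The pin in its stand is centred in the wrist view, with its top at about (322,235). The small look-alike is at (417,197). Next I'll crop to get the handle's yaw.

Run:
```python
import cv2
a=cv2.imread("pics/wrist1.png")[155:265,270:370]
cv2.imwrite("pics/crop_w1.png",cv2.resize(a,(540,594),interpolation=cv2.INTER_CUBIC))
```

```text
(no output)
```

View pics/crop_w1.png

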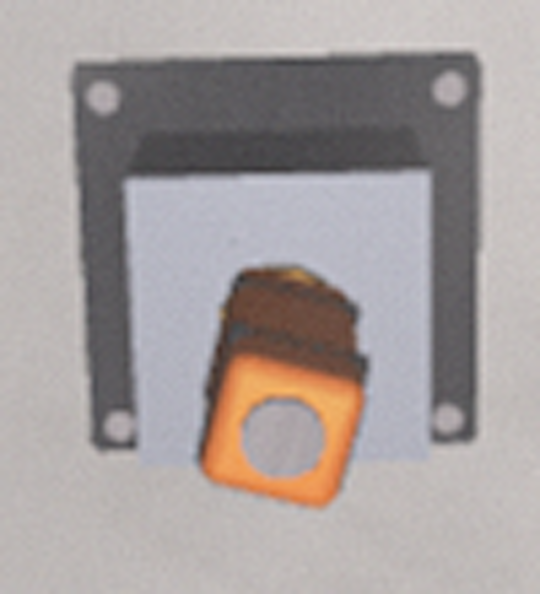

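Run:
```python
from h import *
from rig import r
np.set_printoptions(precision=2,suppress=True)
s=r.sense(); dw=r.read_camera("wrist"); W=cam(dw,s["ee_pos"],s["tool_rot"])
f=lambda x,y:(270+x*100/540,155+y*110/594)
a=cv2.cvtColor(cv2.imread("pics/wrist1.png"),cv2.COLOR_BGR2HSV)
m=((a[...,0]<20)&(a[...,1]>120)&(a[...,2]>190)).astype(np.uint8); m[:,370:]=0; m[:215]=0
c=max(cv2.findContours(m,cv2.RETR_EXTERNAL,cv2.CHAIN_APPROX_NONE)[0],key=cv2.contourArea)[:,0]
P=np.array([onplane(W,p,113) for p in c])[:,:2]
rr=cv2.minAreaRect(P.astype(np.float32)); print(rr)
print(np.array([onplane(W,f(*p),113) for p in ((283,437),)]))
for p,q in (((248,356),(352,376)),((212,482),(318,506)),((228,368),(204,462)),((362,392),(340,490))):
    d=onplane(W,f(*q),113)-onplane(W,f(*p),113); print(np.arctan2(d[1],d[0]))
print("stand", np.mean([onplane(W,f(*p),52) for p in ((126,178),(430,170),(430,460),(140,466))],0))
```

```text
((437.9622802734375, 285.81890869140625), (18.275415420532227, 18.212432861328125), 75.61199951171875)
[[438.32 284.9  113.  ]]
-0.19409994201241051
-0.23320293376339027
-1.8150255049010626
-1.7647717292432785
stand [438.4  285.03  52.  ]
```

Emit:
jog_arm:
  deltas:
    - [[0, 0, 0.6, 0.11, 0, 0, 60], [20, 0, 0.6, 0.22, 0, 0, 60], [45, 0, 0.6, 0.22, 0, 0, 60], [70, 0, 0.6, 0.22, 0, 0, 60], [70, 0, 0.6, 0.22, 0, 0, 60], [70, 0, 0.6, 0.22, 0, 0, 60]]

```text
time_s: 2.45
ee_pos: [439.0, 285.1, 161.5]
tool_rot: [1.371, 1.096, -1.369]
wrist_force: [0.4, -0.5, 0.6]
grip_width: 59.8
```

Run:
```python
from h import *
from rig import r
np.set_printoptions(precision=3,suppress=True)
s=r.sense(); dw=r.read_camera("wrist"); W=cam(dw,s["ee_pos"],s["tool_rot"])
cv2.imwrite("pics/wrist2.png",dw["img"][:,:,::-1])
M=R.from_rotvec(s["tool_rot"]).as_matrix()
print(s["time_s"],s["ee_pos"],s["wrist_force"]);print(M)
# tool axes of target pin point
```

```text
2.45 [439.011 285.116 161.497] [ 0.36  -0.527  0.581]
[[ 0.001  0.976 -0.219]
 [ 0.001 -0.219 -0.976]
 [-1.     0.001 -0.001]]
```

View pics/wrist2.png

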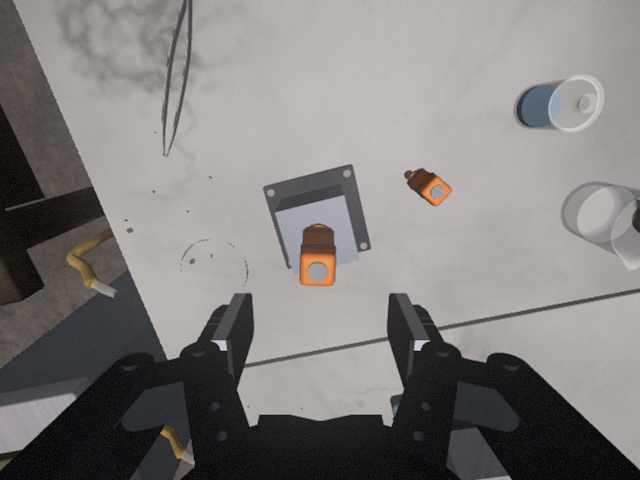

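The handle is now square to the jaws, with its top disc at (318,272), and the jaws are centred at about 320. I'll go down and grip.

Run:
```python
from h import *
from rig import r
np.set_printoptions(precision=3,suppress=True)
s=r.sense(); dw=r.read_camera("wrist"); W=cam(dw,s["ee_pos"],s["tool_rot"])
M=R.from_rotvec(s["tool_rot"]).as_matrix()
p=onplane(W,(318,271.5),113); print(s["ee_pos"],p,M.T@(p-s["ee_pos"]))
```

```text
[439.153 285.368 161.931] [437.506 285.963 113.   ] [48.928 -1.831 -0.147]
```

Emit:
jog_arm:
  deltas:
    - [[20, -0.7, 0, 0, 0, 0, 60], [40, -0.7, 0, 0, 0, 0, 60], [60, -0.7, 0, 0, 0, 0, 60], [74, -0.7, 0, 0, 0, 0, 60], [74, -0.7, 0, 0, 0, 0, 60]]

```text
time_s: 3.18
ee_pos: [436.2, 285.0, 84.6]
tool_rot: [1.367, 1.098, -1.372]
wrist_force: [0.6, 0.5, 0.2]
grip_width: 59.7
```

Emit:
jog_arm:
  deltas:
    - [[0, 0, 0, 0, 0, 0, 30], [0, 0, 0, 0, 0, 0, 24], [0, 0, 0, 0, 0, 0, 20], [0, 0, 0, 0, 0, 0, 16], [0, 0, 0, 0, 0, 0, 16], [0, 0, 0, 0, 0, 0, 16]]

```text
time_s: 3.92
ee_pos: [437.9, 285.8, 87.2]
tool_rot: [1.371, 1.097, -1.368]
wrist_force: [-0.3, 0.7, 4.9]
grip_width: 18.9
```

Run:
```python
from h import *
from rig import r
np.set_printoptions(precision=3,suppress=True)
for i in range(4):
    s=r.sense(); dw=r.read_camera("wrist")
    print(s["ee_pos"],s["tool_rot"],s["wrist_force"],s["ft_torque"],s["grip_width"],s["time_s"])
cv2.imwrite("pics/wrist3.png",dw["img"][:,:,::-1])
```

```text
[437.884 285.826  87.229] [ 1.371  1.097 -1.368] [-0.341  0.662  4.852] [-0.013  0.099  0.051] 18.85285895480111 3.925
[437.901 285.855  87.272] [ 1.371  1.097 -1.368] [-0.792 -0.336  5.204] [-0.01   0.12  -0.014] 19.4178512041648 3.975
[437.906 285.842  87.232] [ 1.371  1.097 -1.368] [-0.594  0.935  5.199] [-0.036  0.125  0.045] 19.587737718855372 4.025
[437.901 285.863  87.266] [ 1.371  1.097 -1.368] [ 0.643 -0.275  5.328] [-0.036  0.077 -0.006] 19.30060788768247 4.075
```

View pics/wrist3.png

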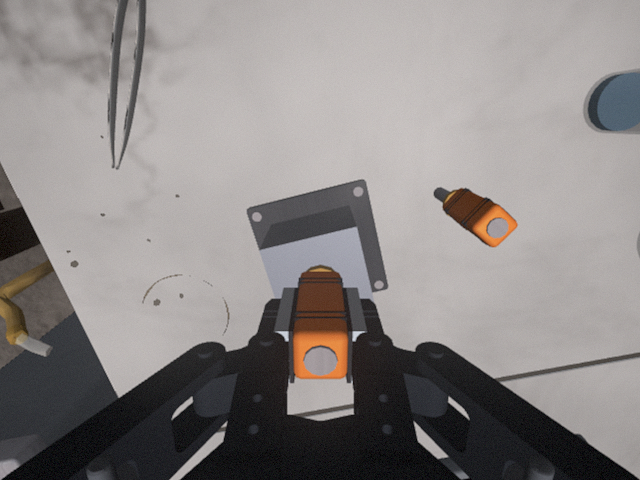

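The pin is gripped (19.3 mm, square). I'll lift it straight out.

Emit:
jog_arm:
  deltas:
    - [[-4, 0, 0, 0, 0, 0, 16], [-12, 0, 0, 0, 0, 0, 16], [-22, 0, 0, 0, 0, 0, 16], [-34, 0, 0, 0, 0, 0, 16], [-48, 0, 0, 0, 0, 0, 16], [-62, 0, 0, 0, 0, 0, 16], [-75, 0, 0, 0, 0, 0, 16], [-75, 0, 0, 0, 0, 0, 16], [-75, 0, 0, 0, 0, 0, 16], [-75, 0, 0, 0, 0, 0, 16]]

```text
time_s: 5.38
ee_pos: [436.8, 285.3, 160.5]
tool_rot: [1.368, 1.097, -1.371]
wrist_force: [-0.2, -0.1, -0.5]
grip_width: 19.7
```

```bash
cat > rd.py <<'E'
from h import *
from rig import r
import sys
np.set_printoptions(precision=2,suppress=True)
def avg(n=4):
    L=[]
    for i in range(n):
        r.read_camera("wrist"); L.append(r.sense())
    g=lambda k:np.mean([s[k] for s in L],0)
    F=np.array([s["wrist_force"] for s in L])
    M=R.from_rotvec(g("tool_rot")).as_matrix()
    print("t",L[-1]["time_s"],"pos",g("ee_pos"),"F",F.mean(0),"sd",F.std(0),"T",g("ft_torque"),"w",g("grip_width"))
    print("toolx",M[:,0],"yaw of tool y %.4f"%np.arctan2(M[1,1],M[0,1]))
    return g
if __name__=="__main__": avg(int(sys.argv[1]) if len(sys.argv)>1 else 4)
E
python3 - <<'E'
from rd import *
avg()
for n in ("wrist","scene"):
    d=r.read_camera(n); cv2.imwrite(f"pics/{n}4.png",d["img"][:,:,::-1])
E
```

```text
t 5.575 pos [436.99 285.36 160.67] F [-0.04 -0.21 -1.51] sd [0.47 0.1  0.22] T [ 0.01 -0.   -0.02] w 19.231272395976003
toolx [-0. -0. -1.] yaw of tool y -0.2200
```

View pics/scene4.png

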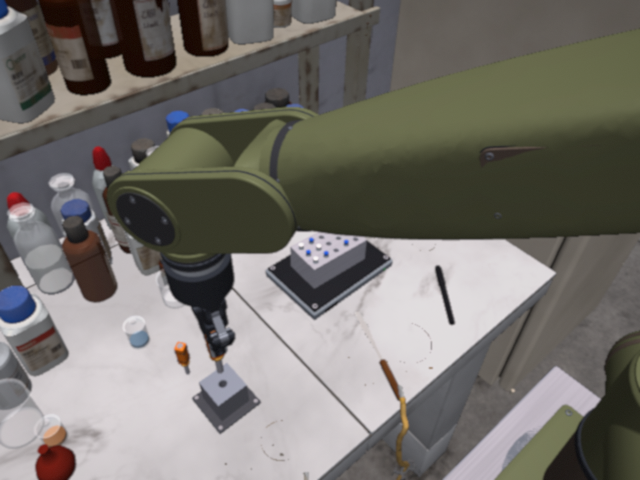

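The pin hangs from the gripper and the stand is empty at scene (223,383). I'll go to just off the near face's left end and turn to the block's yaw.

Emit:
jog_arm:
  deltas:
    - [[0, 10, 22, -0.03, 0, 0, 16], [0, 25, 56, -0.06, 0, 0, 16], [0, 41, 92, -0.09, 0, 0, 16], [0, 57, 128, -0.12, 0, 0, 16], [0, 73, 164, -0.15, 0, 0, 16], [0, 89, 200, -0.18, 0, 0, 16], [0, 100, 224, -0.18, 0, 0, 16], [0, 105, 236, -0.18, 0, 0, 16], [0, 105, 236, -0.18, 0, 0, 16], [0, 105, 236, -0.18, 0, 0, 16]]

```text
time_s: 6.92
ee_pos: [488.1, 33.0, 161.2]
tool_rot: [1.238, 1.191, -1.238]
wrist_force: [-0.2, -0.4, -1.3]
grip_width: 19.3
```

Run:
```python
from rd import *
avg()
for n in ("wrist","scene","side"):
    d=r.read_camera(n); cv2.imwrite(f"pics/{n}5.png",d["img"][:,:,::-1])
```

```text
t 7.125 pos [488.11  33.1  161.26] F [ 0.07 -0.17 -0.71] sd [0.64 0.51 0.2 ] T [-0.01  0.   -0.  ] w 19.423900845159466
toolx [-0.  0. -1.] yaw of tool y -0.0388
```

View pics/side5.png

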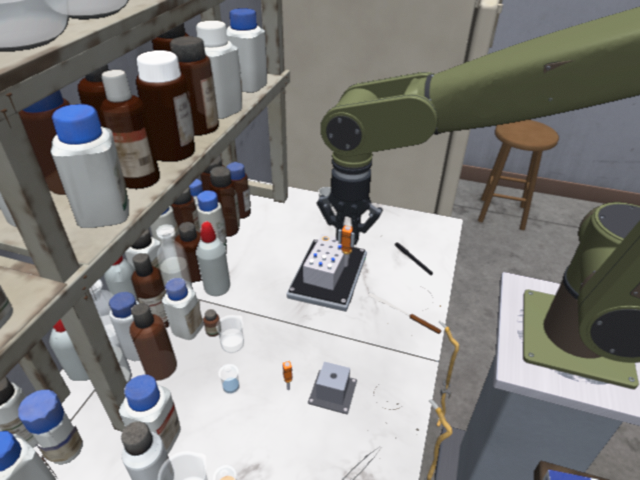

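View pics/wrist5.png

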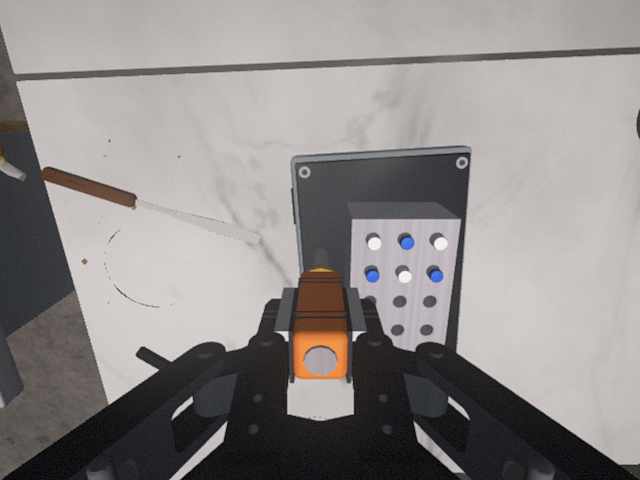

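The pin is about 15 mm in front of the near face's left end, and the block edges lie square to the tool. I'll lower it and approach.

Emit:
jog_arm:
  deltas:
    - [[12, 0, 0, 0, 0, 0, 16], [26, 0, 0, 0, 0, 0, 16], [38, 0, 0, 0, 0, 0, 16], [41, 0, 0, 0, 0, 0, 16], [41, 3, 0, 0, 0, 0, 16], [41, 6, 0, 0, 0, 0, 16], [41, 9, 0, 0, 0, 0, 16], [41, 10, 0, 0, 0, 0, 16], [41, 10, 0, 0, 0, 0, 16], [41, 10, 0, 0, 0, 0, 16]]

```text
time_s: 8.52
ee_pos: [498.2, 31.9, 120.3]
tool_rot: [1.239, 1.19, -1.239]
wrist_force: [0.6, 0.9, -1.8]
grip_width: 19.2
```

```bash
python3 rd.py 6
```

```text
t 8.825 pos [498.19  31.91 120.3 ] F [ 0.4   0.16 -1.01] sd [0.52 0.4  0.16] T [-0.01  0.   -0.01] w 19.299527344227908
toolx [-0. -0. -1.] yaw of tool y -0.0400
```

Emit:
jog_arm:
  deltas:
    - [[0, 0.5, 0, 0, 0, 0, 16], [0, 1, 0, 0, 0, 0, 16], [0, 1.5, 0, 0, 0, 0, 16], [0, 2, 0, 0, 0, 0, 16], [0, 2.5, 0, 0, 0, 0, 16], [0, 2.5, 0, 0, 0, 0, 16]]

```text
time_s: 9.57
ee_pos: [500.8, 31.8, 120.3]
tool_rot: [1.239, 1.19, -1.239]
wrist_force: [-0.1, -0.4, -1.3]
grip_width: 19.6
```

```bash
python3 rd.py 3
```

```text
t 9.725 pos [500.74  31.81 120.3 ] F [-0.48  0.44 -1.62] sd [0.48 0.56 0.58] T [ 0.01 -0.01 -0.  ] w 19.3319819428725
toolx [-0.  0. -1.] yaw of tool y -0.0400
```

Emit:
jog_arm:
  deltas:
    - [[0, 0.3, 0, 0, 0, 0, 16], [0, 0.6, 0, 0, 0, 0, 16], [0, 0.8, 0, 0, 0, 0, 16], [0, 0.8, 0, 0, 0, 0, 16]]

```text
time_s: 10.22
ee_pos: [501.6, 31.8, 120.3]
tool_rot: [1.239, 1.19, -1.239]
wrist_force: [-0.0, 0.8, -1.6]
grip_width: 19.1
```

```bash
python3 rd.py 3
```

```text
t 10.375 pos [501.57  31.76 120.32] F [-0.14  0.26 -0.71] sd [0.43 0.06 0.47] T [-0.01  0.02 -0.02] w 19.376054585302477
toolx [-0.  0. -1.] yaw of tool y -0.0400
```

Emit:
jog_arm:
  deltas:
    - [[0, 0.3, 0, 0, 0, 0, 16], [0, 0.6, 0, 0, 0, 0, 16], [0, 0.6, 0, 0, 0, 0, 16]]

```text
time_s: 10.75
ee_pos: [502.2, 31.7, 120.3]
tool_rot: [1.239, 1.19, -1.239]
wrist_force: [1.1, 0.1, -0.6]
grip_width: 19.1
```

```bash
python3 rd.py 3
```

```text
t 10.9 pos [502.18  31.74 120.34] F [-0.17 -0.18 -0.56] sd [0.27 0.19 0.44] T [-0.02  0.02 -0.02] w 19.26474742112225
toolx [ 0. -0. -1.] yaw of tool y -0.0400
```

Emit:
jog_arm:
  deltas:
    - [[0, 0.3, 0, 0, 0, 0, 16], [0, 0.6, 0, 0, 0, 0, 16], [0, 0.6, 0, 0, 0, 0, 16]]

```text
time_s: 11.28
ee_pos: [502.8, 31.7, 120.3]
tool_rot: [1.239, 1.19, -1.239]
wrist_force: [-0.5, 0.3, -0.2]
grip_width: 19.2
```

```bash
python3 rd.py 3
```

```text
t 11.425 pos [502.77  31.72 120.32] F [-0.4   0.14 -0.78] sd [0.24 0.15 0.62] T [ 0.01  0.   -0.01] w 19.18327209973366
toolx [-0. -0. -1.] yaw of tool y -0.0400
```

Emit:
jog_arm:
  deltas:
    - [[0, 0.3, 0, 0, 0, 0, 16], [0, 0.6, 0, 0, 0, 0, 16], [0, 0.6, 0, 0, 0, 0, 16]]

```text
time_s: 11.8
ee_pos: [503.4, 31.7, 120.3]
tool_rot: [1.239, 1.19, -1.239]
wrist_force: [0.7, 0.2, -1.2]
grip_width: 19.3
```

```bash
python3 rd.py 3
```

```text
t 11.95 pos [503.38  31.69 120.34] F [-0.14 -0.14 -1.1 ] sd [0.57 0.23 0.21] T [-0.03 -0.    0.02] w 19.266347800618345
toolx [ 0. -0. -1.] yaw of tool y -0.0400
```

Emit:
jog_arm:
  deltas:
    - [[0, 0.3, 0, 0, 0, 0, 16], [0, 0.6, 0, 0, 0, 0, 16], [0, 0.6, 0, 0, 0, 0, 16]]

```text
time_s: 12.32
ee_pos: [503.8, 31.7, 120.3]
tool_rot: [1.238, 1.19, -1.239]
wrist_force: [-0.6, 0.2, 0.0]
grip_width: 19.2
```

```bash
python3 rd.py 3
```

```text
t 12.475 pos [503.84  31.67 120.28] F [-0.46  0.36  0.05] sd [0.17 0.5  0.38] T [0.01 0.16 0.  ] w 19.430856954246746
toolx [-0.  0. -1.] yaw of tool y -0.0400
```

Emit:
jog_arm:
  deltas:
    - [[0, 0.15, 0, 0, 0, 0, 16], [0, 0.3, 0, 0, 0, 0, 16]]

```text
time_s: 12.72
ee_pos: [503.9, 31.7, 120.2]
tool_rot: [1.238, 1.191, -1.239]
wrist_force: [-1.5, -0.6, 1.1]
grip_width: 19.4
```

```bash
python3 rd.py 4
```

```text
t 12.925 pos [503.95  31.68 120.24] F [-2.2 -0.   0.6] sd [0.37 0.44 0.21] T [-0.    0.53  0.02] w 19.328928729269986
toolx [-0.  0. -1.] yaw of tool y -0.0400
```

Emit:
jog_arm:
  deltas:
    - [[0, 0.12, 0, 0, 0, 0, 16], [0, 0.12, 0, 0, 0, 0, 16], [0, 0.12, 0, 0, 0, 0, 16]]

```text
time_s: 13.3
ee_pos: [504.0, 31.7, 120.2]
tool_rot: [1.238, 1.191, -1.239]
wrist_force: [-3.9, 0.1, 1.7]
grip_width: 19.3
```

```bash
python3 rd.py 6
```

```text
t 13.6 pos [504.07  31.67 120.22] F [-4.7   0.07  2.07] sd [0.4  0.23 0.41] T [ 0.03  1.03 -0.02] w 19.282125364759334
toolx [-0.  0. -1.] yaw of tool y -0.0400
```

Touch 1 made: contact begins at about 503.8 and was held at 2 to 5 N. I'll back off and go to the right end.

Emit:
jog_arm:
  deltas:
    - [[0, -3, 0, 0, 0, 0, 16], [0, -7, 0, 0, 0, 0, 16], [0, -8, 20, 0, 0, 0, 16], [0, -8, 45, 0, 0, 0, 16], [0, -8, 68, 0, 0, 0, 16], [0, -8, 80, 0, 0, 0, 16], [0, -6, 80, 0, 0, 0, 16], [0, -4, 80, 0, 0, 0, 16], [0, -3, 80, 0, 0, 0, 16], [0, -3, 80, 0, 0, 0, 16]]

```text
time_s: 14.85
ee_pos: [498.3, -47.7, 120.3]
tool_rot: [1.238, 1.191, -1.238]
wrist_force: [-0.8, -0.2, 0.0]
grip_width: 19.4
```

```bash
python3 rd.py 4
```

```text
t 15.05 pos [498.18 -47.88 120.28] F [-0.03 -0.09 -0.9 ] sd [0.45 0.41 0.53] T [ 0.04 -0.02  0.02] w 19.27242020689196
toolx [-0.  0. -1.] yaw of tool y -0.0395
```

Emit:
jog_arm:
  deltas:
    - [[0, 0.4, 0, 0, 0, 0, 16], [0, 0.8, 0, 0, 0, 0, 16], [0, 1.2, 0, 0, 0, 0, 16], [0, 1.4, 0, 0, 0, 0, 16], [0, 1.4, 0, 0, 0, 0, 16]]

```text
time_s: 15.68
ee_pos: [499.6, -48.3, 120.3]
tool_rot: [1.239, 1.19, -1.239]
wrist_force: [1.0, -0.3, -0.5]
grip_width: 19.4
```

```bash
python3 rd.py 3
```

```text
t 15.825 pos [499.58 -48.22 120.32] F [ 0.29  0.1  -1.13] sd [0.45 0.66 0.08] T [ 0.05  0.   -0.01] w 19.370663221299854
toolx [-0.  0. -1.] yaw of tool y -0.0400
```

Emit:
jog_arm:
  deltas:
    - [[0, 0.2, 0, 0, 0, 0, 16], [0, 0.4, 0, 0, 0, 0, 16], [0, 0.4, 0, 0, 0, 0, 16]]

```text
time_s: 16.2
ee_pos: [500.0, -48.2, 120.3]
tool_rot: [1.239, 1.19, -1.239]
wrist_force: [-0.0, 0.2, -1.3]
grip_width: 19.5
```

```bash
python3 rd.py 3
```

```text
t 16.35 pos [499.98 -48.23 120.31] F [-0.03  0.22 -0.99] sd [0.24 0.41 0.51] T [-0.02  0.02 -0.  ] w 19.317996280581298
toolx [-0.  0. -1.] yaw of tool y -0.0400
```

Emit:
jog_arm:
  deltas:
    - [[0, 0.2, 0, 0, 0, 0, 16], [0, 0.4, 0, 0, 0, 0, 16], [0, 0.4, 0, 0, 0, 0, 16]]

```text
time_s: 16.73
ee_pos: [500.4, -48.3, 120.3]
tool_rot: [1.239, 1.19, -1.239]
wrist_force: [-0.5, 0.1, -1.5]
grip_width: 19.4
```

```bash
python3 rd.py 3
```

```text
t 16.875 pos [500.38 -48.26 120.32] F [ 0.11 -0.08 -0.98] sd [0.41 0.63 0.04] T [0.02 0.01 0.02] w 19.469947576021095
toolx [-0. -0. -1.] yaw of tool y -0.0400
```

Emit:
jog_arm:
  deltas:
    - [[0, 0.2, 0, 0, 0, 0, 16], [0, 0.4, 0, 0, 0, 0, 16], [0, 0.4, 0, 0, 0, 0, 16]]

```text
time_s: 17.25
ee_pos: [500.7, -48.3, 120.3]
tool_rot: [1.239, 1.19, -1.239]
wrist_force: [-0.6, -0.2, -1.6]
grip_width: 19.0
```

```bash
python3 rd.py 3
```

```text
t 17.4 pos [500.74 -48.26 120.3 ] F [-0.49 -0.48 -0.94] sd [0.37 0.5  0.35] T [ 0.02  0.06 -0.  ] w 19.414639792045246
toolx [-0.  0. -1.] yaw of tool y -0.0400
```

Emit:
jog_arm:
  deltas:
    - [[0, 0.1, 0, 0, 0, 0, 16], [0, 0.25, 0, 0, 0, 0, 16], [0, 0.25, 0, 0, 0, 0, 16]]

```text
time_s: 17.77
ee_pos: [500.8, -48.3, 120.3]
tool_rot: [1.238, 1.191, -1.239]
wrist_force: [-0.4, 0.4, -0.6]
grip_width: 19.4
```

```bash
python3 rd.py 4
```

```text
t 17.975 pos [500.82 -48.25 120.25] F [-1.56 -0.38  0.58] sd [0.46 0.4  0.41] T [ 0.    0.39 -0.  ] w 19.25458563523165
toolx [-0.  0. -1.] yaw of tool y -0.0400
```

Emit:
jog_arm:
  deltas:
    - [[0, 0.08, 0, 0, 0, 0, 16], [0, 0.08, 0, 0, 0, 0, 16], [0, 0.08, 0, 0, 0, 0, 16]]

```text
time_s: 18.35
ee_pos: [500.9, -48.3, 120.2]
tool_rot: [1.238, 1.191, -1.239]
wrist_force: [-3.3, 1.0, 0.7]
grip_width: 19.6
```

```bash
python3 rd.py 6
```

```text
t 18.65 pos [500.89 -48.27 120.24] F [-3.18  0.12  0.84] sd [0.55 0.59 0.45] T [-0.01  0.7   0.03] w 19.301065304351965
toolx [-0.  0. -1.] yaw of tool y -0.0400
```

Touch 2 made at 3.2 N. I'll go round to the left end face.

Emit:
jog_arm:
  deltas:
    - [[0, -4, 0, 0, 0, 0, 16], [0, -10, -6, 0, 0, 0, 16], [0, -10, -30, 0, 0, 0, 16], [0, -10, -62, 0, 0, 0, 16], [0, -10, -94, 0, 0, 0, 16], [0, -8, -118, 0, 0, 0, 16], [0, 8, -122, 0, 0, 0, 16], [0, 28, -122, 0, 0, 0, 16], [0, 40, -122, 0, 0, 0, 16], [0, 40, -122, 0, 0, 0, 16]]

```text
time_s: 19.9
ee_pos: [546.4, 72.1, 120.4]
tool_rot: [1.239, 1.19, -1.238]
wrist_force: [0.7, 0.2, 0.3]
grip_width: 19.5
```

Run:
```python
from rd import *
avg(3)
for n in ("wrist","side"):
    d=r.read_camera(n); cv2.imwrite(f"pics/{n}6.png",d["img"][:,:,::-1])
```

```text
t 20.05 pos [545.51  72.   120.1 ] F [-0.17  0.16 -0.94] sd [0.49 0.54 0.22] T [-0.01 -0.    0.01] w 19.315227336390198
toolx [-0.  0. -1.] yaw of tool y -0.0402
```

View pics/wrist6.png

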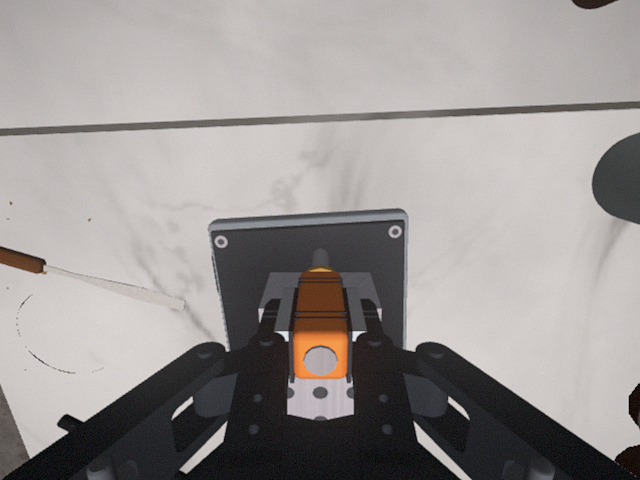

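The pin is now off the left end face. I'll approach it along tool z.

Emit:
jog_arm:
  deltas:
    - [[0, 0, 4, 0, 0, 0, 16], [0, 0, 8, 0, 0, 0, 16], [0, 0, 11, 0, 0, 0, 16], [0, 0, 13, 0, 0, 0, 16], [0, 0, 13, 0, 0, 0, 16], [0, 0, 13, 0, 0, 0, 16]]

```text
time_s: 20.9
ee_pos: [545.4, 59.1, 120.3]
tool_rot: [1.239, 1.19, -1.239]
wrist_force: [1.0, -0.4, -0.2]
grip_width: 19.3
```

```bash
python3 rd.py 3
```

```text
t 21.05 pos [545.44  59.11 120.31] F [-0.1   0.12 -1.35] sd [0.56 0.44 0.17] T [ 0. -0. -0.] w 19.30639957990111
toolx [-0.  0. -1.] yaw of tool y -0.0399
```

Emit:
jog_arm:
  deltas:
    - [[0, 0, 0.4, 0, 0, 0, 16], [0, 0, 0.8, 0, 0, 0, 16], [0, 0, 1.2, 0, 0, 0, 16], [0, 0, 1.6, 0, 0, 0, 16], [0, 0, 1.6, 0, 0, 0, 16]]

```text
time_s: 21.68
ee_pos: [545.4, 57.4, 120.3]
tool_rot: [1.239, 1.19, -1.239]
wrist_force: [0.5, 0.1, -1.3]
grip_width: 19.5
```

```bash
python3 rd.py 3
```

```text
t 21.825 pos [545.38  57.43 120.33] F [ 0.26 -0.18 -1.15] sd [0.48 0.7  0.22] T [ 0.02  0.01 -0.01] w 19.3494085638494
toolx [ 0. -0. -1.] yaw of tool y -0.0400
```

Emit:
jog_arm:
  deltas:
    - [[0, 0, 0.4, 0, 0, 0, 16], [0, 0, 0.7, 0, 0, 0, 16], [0, 0, 0.7, 0, 0, 0, 16]]

```text
time_s: 22.2
ee_pos: [545.3, 56.7, 120.3]
tool_rot: [1.239, 1.19, -1.239]
wrist_force: [0.7, -0.1, -1.0]
grip_width: 19.3
```

```bash
python3 rd.py 3
```

```text
t 22.35 pos [545.34  56.72 120.32] F [ 0.27 -0.35 -1.5 ] sd [0.23 0.05 0.06] T [ 0.    0.   -0.02] w 19.224115892776094
toolx [-0.  0. -1.] yaw of tool y -0.0400
```

Emit:
jog_arm:
  deltas:
    - [[0, 0, 0.2, 0, 0, 0, 16], [0, 0, 0.4, 0, 0, 0, 16], [0, 0, 0.5, 0, 0, 0, 16]]

```text
time_s: 22.72
ee_pos: [545.3, 56.2, 120.3]
tool_rot: [1.239, 1.19, -1.239]
wrist_force: [-0.0, 0.4, -1.2]
grip_width: 19.2
```

```bash
python3 rd.py 3
```

```text
t 22.875 pos [545.32  56.23 120.31] F [-0.11 -0.1  -0.76] sd [0.4  0.39 0.17] T [ 0.02 -0.    0.  ] w 19.380648024216622
toolx [-0.  0. -1.] yaw of tool y -0.0400
```

Emit:
jog_arm:
  deltas:
    - [[0, 0, 0.2, 0, 0, 0, 16], [0, 0, 0.4, 0, 0, 0, 16], [0, 0, 0.4, 0, 0, 0, 16]]

```text
time_s: 23.25
ee_pos: [545.3, 55.8, 120.3]
tool_rot: [1.239, 1.19, -1.239]
wrist_force: [1.2, 0.8, -0.5]
grip_width: 19.2
```

```bash
python3 rd.py 3
```

```text
t 23.4 pos [545.32  55.84 120.33] F [-0.16 -0.07 -0.91] sd [0.14 0.68 0.46] T [-0.02 -0.    0.03] w 19.11578538050092
toolx [ 0.  0. -1.] yaw of tool y -0.0400
```

Emit:
jog_arm:
  deltas:
    - [[0, 0, 0.2, 0, 0, 0, 16], [0, 0, 0.4, 0, 0, 0, 16], [0, 0, 0.4, 0, 0, 0, 16]]

```text
time_s: 23.78
ee_pos: [545.3, 55.4, 120.3]
tool_rot: [1.239, 1.19, -1.239]
wrist_force: [-0.5, -0.5, -0.1]
grip_width: 19.2
```

```bash
python3 rd.py 3
```

```text
t 23.925 pos [545.29  55.44 120.33] F [-0.05 -0.3  -0.82] sd [0.2  0.54 0.51] T [0.   0.01 0.02] w 19.29509559823541
toolx [-0.  0. -1.] yaw of tool y -0.0400
```

Emit:
jog_arm:
  deltas:
    - [[0, 0, 0.2, 0, 0, 0, 16], [0, 0, 0.4, 0, 0, 0, 16], [0, 0, 0.4, 0, 0, 0, 16]]

```text
time_s: 24.3
ee_pos: [545.3, 55.0, 120.3]
tool_rot: [1.239, 1.19, -1.239]
wrist_force: [0.9, -0.2, -1.3]
grip_width: 19.3
```

```bash
python3 rd.py 3
```

```text
t 24.45 pos [545.27  55.04 120.31] F [ 0.31 -0.16 -1.02] sd [0.42 0.45 0.29] T [-0.01 -0.01  0.01] w 19.465735133467252
toolx [-0.  0. -1.] yaw of tool y -0.0400
```

Emit:
jog_arm:
  deltas:
    - [[0, 0, 0.2, 0, 0, 0, 16], [0, 0, 0.4, 0, 0, 0, 16], [0, 0, 0.4, 0, 0, 0, 16]]

```text
time_s: 24.82
ee_pos: [545.2, 54.8, 120.3]
tool_rot: [1.239, 1.19, -1.239]
wrist_force: [-0.5, 0.2, -0.1]
grip_width: 19.1
```

```bash
python3 rd.py 3
```

```text
t 24.975 pos [545.26  54.76 120.32] F [-0.27  0.6  -1.19] sd [0.68 0.35 0.21] T [ 0.18 -0.02  0.01] w 19.344895361203957
toolx [ 0.  0. -1.] yaw of tool y -0.0400
```

Emit:
jog_arm:
  deltas:
    - [[0, 0, 0.1, 0, 0, 0, 16], [0, 0, 0.2, 0, 0, 0, 16], [0, 0, 0.2, 0, 0, 0, 16]]

```text
time_s: 25.35
ee_pos: [545.3, 54.6, 120.3]
tool_rot: [1.239, 1.19, -1.238]
wrist_force: [-0.5, 2.5, -1.8]
grip_width: 19.5
```

```bash
python3 rd.py 4
```

```text
t 25.55 pos [545.26  54.62 120.34] F [ 0.05  2.42 -0.83] sd [0.21 0.44 0.36] T [ 0.52 -0.01  0.03] w 19.260421551756895
toolx [ 0.  0. -1.] yaw of tool y -0.0400
```

Emit:
jog_arm:
  deltas:
    - [[0, 0, 0.08, 0, 0, 0, 16], [0, 0, 0.08, 0, 0, 0, 16]]

```text
time_s: 25.8
ee_pos: [545.3, 54.6, 120.3]
tool_rot: [1.239, 1.19, -1.238]
wrist_force: [0.3, 2.4, -0.9]
grip_width: 19.5
```

```bash
python3 rd.py 5
```

```text
t 26.05 pos [545.25  54.54 120.34] F [-0.07  3.18 -0.62] sd [0.43 0.32 0.55] T [ 0.75 -0.01 -0.01] w 19.124129766148876
toolx [ 0.  0. -1.] yaw of tool y -0.0400
```

Touch 3 made at 3.2 N, with contact starting at y≈54.80. From the touches, the block yaw is -0.0385 and the TCP target over the bore is (561.43, -56.91), which the seen ring supports to about 0.7 mm. I'll retreat, raise and go over the bore.

Emit:
jog_arm:
  deltas:
    - [[0, 0, -5, 0, 0, 0, 16], [-6, 0, -12, 0, 0, 0, 16], [-30, 0, -12, 0, 0, 0, 16], [-50, 0, -10, 0, 0, 0, 16], [-54, 5, 15, 0, 0, 0, 16], [-54, 11, 50, 0, 0, 0, 16], [-54, 17, 85, 0, 0, 0, 16], [-54, 20.6, 106, 0, 0, 0, 16], [-54, 20.6, 110.5, 0, 0, 0, 16], [-54, 20.6, 110.5, 0, 0, 0, 16]]

```text
time_s: 27.3
ee_pos: [561.3, -56.5, 174.3]
tool_rot: [1.239, 1.19, -1.239]
wrist_force: [-0.1, -0.5, -0.8]
grip_width: 19.4
```

Run:
```python
from rd import *
avg(5)
for n in ("wrist","side","scene"):
    d=r.read_camera(n); cv2.imwrite(f"pics/{n}7.png",d["img"][:,:,::-1])
a=cv2.imread("pics/scene7.png")[130:320,230:420];b=cv2.imread("pics/side7.png")[170:320,260:410]
cv2.imwrite("pics/crop7.png",np.hstack([cv2.resize(a,(400,400),interpolation=2),cv2.resize(b,(400,400),interpolation=2)]))
```

```text
t 27.55 pos [561.3  -56.04 174.27] F [ 0.06 -0.13 -0.89] sd [0.53 0.23 0.38] T [-0.02 -0.02 -0.  ] w 19.48734797207024
toolx [-0.  0. -1.] yaw of tool y -0.0390
```

View pics/crop7.png

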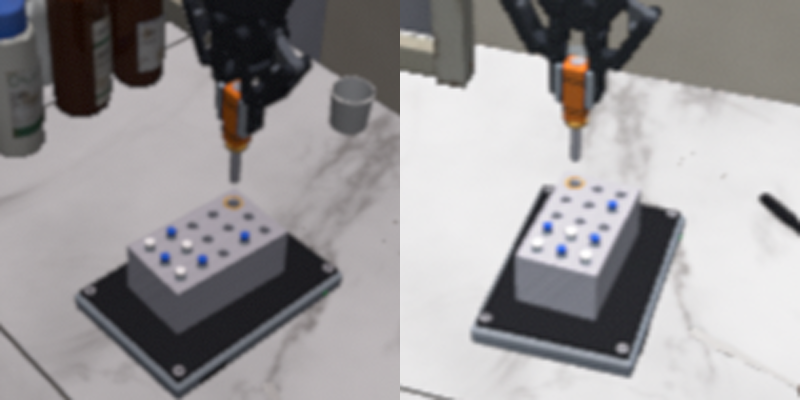

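View pics/wrist7.png

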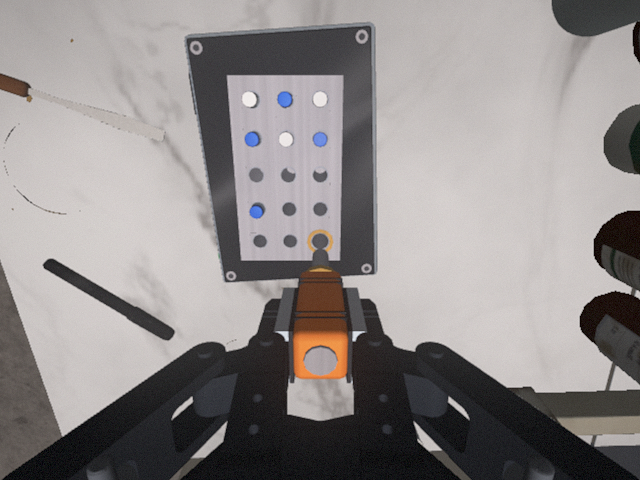

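The pin hangs over the ringed bore in all three views. I'll lower it to just above the block and settle.

Emit:
jog_arm:
  deltas:
    - [[8, 0, 0, 0, 0, 0, 16], [16, 0, 0, 0, 0, 0, 16], [20, 0, 0, 0, 0, 0, 16], [20, 0, 0, 0, 0, 0, 16], [20, 0, 0, 0, 0, 0, 16], [20, 0, 0, 0, 0, 0, 16]]

```text
time_s: 28.45
ee_pos: [561.7, -56.9, 154.7]
tool_rot: [1.239, 1.189, -1.238]
wrist_force: [0.2, -0.9, -0.9]
grip_width: 19.4
```

```bash
python3 rd.py 6
python3 - <<'E'
from h import *
from rig import r
for n in ("side","scene","wrist"):
    d=r.read_camera(n); cv2.imwrite(f"pics/{n}8.png",d["img"][:,:,::-1])
a=cv2.imread("pics/scene8.png")[190:270,300:380];b=cv2.imread("pics/side8.png")[210:290,300:380];c=cv2.imread("pics/wrist8.png")[200:300,270:370]
cv2.imwrite("pics/crop8.png",np.hstack([cv2.resize(q,(266,400),interpolation=2) if 0 else cv2.resize(q,(266,266),interpolation=2) for q in (a,b,c)]))
E
```

```text
t 28.75 pos [561.54 -56.91 154.56] F [-0.1   0.11 -0.88] sd [0.29 0.4  0.4 ] T [-0.01  0.02 -0.01] w 19.406979646843393
toolx [ 0. -0. -1.] yaw of tool y -0.0400
```

View pics/crop8.png

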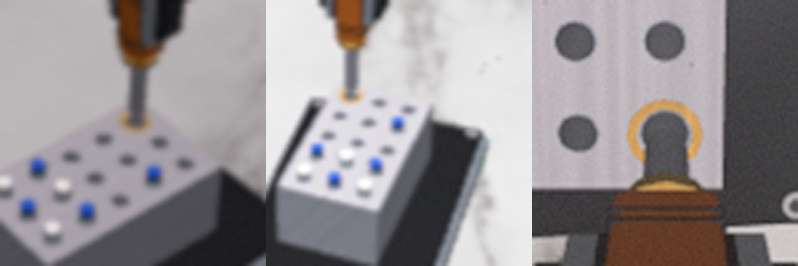

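The tip is centred on the ring. I'll lower it step by step.

Emit:
jog_arm:
  deltas:
    - [[1.5, 0, 0, 0, 0, 0, 16], [3, 0, 0, 0, 0, 0, 16], [4.5, 0, 0, 0, 0, 0, 16], [5.5, 0, 0, 0, 0, 0, 16], [6.2, 0, 0, 0, 0, 0, 16], [6.2, 0, 0, 0, 0, 0, 16]]

```text
time_s: 29.65
ee_pos: [561.4, -56.9, 148.1]
tool_rot: [1.239, 1.19, -1.239]
wrist_force: [-0.5, 0.1, -2.0]
grip_width: 19.5
```

```bash
python3 rd.py 3
```

```text
t 29.8 pos [561.45 -56.9  148.17] F [-0.16  0.22 -1.1 ] sd [0.23 0.23 0.43] T [-0.04 -0.   -0.  ] w 19.414037040352223
toolx [ 0. -0. -1.] yaw of tool y -0.0400
```

Emit:
jog_arm:
  deltas:
    - [[0.3, 0, 0, 0, 0, 0, 16], [0.6, 0, 0, 0, 0, 0, 16]]

```text
time_s: 30.05
ee_pos: [561.4, -56.9, 147.6]
tool_rot: [1.239, 1.19, -1.239]
wrist_force: [-0.8, 0.2, -0.3]
grip_width: 19.0
```

```bash
python3 rd.py 2
```

```text
t 30.15 pos [561.39 -56.87 147.47] F [ 0.27 -0.27 -1.3 ] sd [0.03 0.32 0.51] T [-0.02  0.01  0.01] w 19.467574623000445
toolx [-0.  0. -1.] yaw of tool y -0.0400
```

Tip at about 72.2, with no contact yet.

Emit:
jog_arm:
  deltas:
    - [[0.4, 0, 0, 0, 0, 0, 16], [0.8, 0, 0, 0, 0, 0, 16]]

```text
time_s: 30.4
ee_pos: [561.4, -56.9, 146.7]
tool_rot: [1.239, 1.19, -1.239]
wrist_force: [0.2, -0.1, -1.3]
grip_width: 18.9
```

```bash
python3 rd.py 2
```

```text
t 30.5 pos [561.37 -56.87 146.62] F [-0.03  0.   -0.98] sd [0.38 0.56 0.47] T [-0.01 -0.    0.06] w 19.367476410717217
toolx [-0.  0. -1.] yaw of tool y -0.0400
```

Emit:
jog_arm:
  deltas:
    - [[0.4, 0, 0, 0, 0, 0, 16], [0.8, 0, 0, 0, 0, 0, 16]]

```text
time_s: 30.75
ee_pos: [561.4, -56.8, 145.9]
tool_rot: [1.239, 1.19, -1.239]
wrist_force: [0.6, -0.1, -0.3]
grip_width: 19.5
```

```bash
python3 rd.py 2
```

```text
t 30.85 pos [561.38 -56.87 145.84] F [ 0.14 -0.27 -1.54] sd [0.2  0.   0.46] T [ 0.   -0.01  0.  ] w 19.50858512204616
toolx [-0.  0. -1.] yaw of tool y -0.0400
```

Emit:
jog_arm:
  deltas:
    - [[0.7, 0, 0, 0, 0, 0, 16], [1.4, 0, 0, 0, 0, 0, 16], [2, 0, 0, 0, 0, 0, 16]]

```text
time_s: 31.22
ee_pos: [561.4, -56.9, 143.8]
tool_rot: [1.239, 1.19, -1.239]
wrist_force: [0.6, 0.5, -1.6]
grip_width: 19.1
```

```bash
python3 rd.py 2
```

```text
t 31.325 pos [561.33 -56.86 143.76] F [ 0.32  0.04 -0.47] sd [0.16 0.06 0.06] T [-0.02 -0.   -0.03] w 19.224916351435596
toolx [-0.  0. -1.] yaw of tool y -0.0400
```

Emit:
jog_arm:
  deltas:
    - [[1, 0, 0, 0, 0, 0, 16], [2, 0, 0, 0, 0, 0, 16], [3, 0, 0, 0, 0, 0, 16], [4, 0, 0, 0, 0, 0, 16]]

```text
time_s: 31.82
ee_pos: [561.4, -56.9, 139.8]
tool_rot: [1.239, 1.19, -1.239]
wrist_force: [-0.7, -0.8, -0.4]
grip_width: 19.2
```

```bash
python3 rd.py 2
```

```text
t 31.925 pos [561.3  -56.85 139.69] F [ 0.65  0.15 -0.84] sd [0.17 0.08 0.21] T [-0.   -0.03 -0.03] w 19.31454781741911
toolx [-0.  0. -1.] yaw of tool y -0.0400
```

Emit:
jog_arm:
  deltas:
    - [[1.5, 0.1, 0, 0, 0, 0, 16], [3, 0.1, 0, 0, 0, 0, 16], [4.5, 0.1, 0, 0, 0, 0, 16], [6, 0.1, 0, 0, 0, 0, 16], [7.5, 0.1, 0, 0, 0, 0, 16], [9, 0.1, 0, 0, 0, 0, 16]]

```text
time_s: 32.67
ee_pos: [561.5, -56.9, 130.8]
tool_rot: [1.239, 1.19, -1.239]
wrist_force: [-0.3, -0.2, -1.0]
grip_width: 19.0
```

```bash
python3 rd.py 3
```

```text
t 32.825 pos [561.38 -56.86 130.66] F [ 0.19 -0.26 -0.65] sd [0.21 0.15 0.39] T [-0.02  0.    0.  ] w 19.477830584021692
toolx [-0.  0. -1.] yaw of tool y -0.0400
```

Emit:
jog_arm:
  deltas:
    - [[1.5, 0, 0, 0, 0, 0, 16], [3, 0, 0, 0, 0, 0, 16], [4.5, 0, 0, 0, 0, 0, 16], [6, 0, 0, 0, 0, 0, 16], [7.5, 0, 0, 0, 0, 0, 16], [9, 0, 0, 0, 0, 0, 16]]

```text
time_s: 33.58
ee_pos: [561.5, -56.9, 121.8]
tool_rot: [1.239, 1.19, -1.239]
wrist_force: [-0.3, -0.2, -1.2]
grip_width: 19.5
```

```bash
python3 rd.py 3
```

```text
t 33.725 pos [561.38 -56.86 121.66] F [-0.21  0.2  -1.01] sd [0.15 0.39 0.74] T [-0.02 -0.02  0.04] w 19.190386013797013
toolx [-0.  0. -1.] yaw of tool y -0.0400
```

Home is expected near TCP z≈108.3.

Emit:
jog_arm:
  deltas:
    - [[1.5, 0, 0, 0, 0, 0, 16], [3, 0, 0, 0, 0, 0, 16], [4.5, 0, 0, 0, 0, 0, 16], [6, 0, 0, 0, 0, 0, 16], [7.5, 0, 0, 0, 0, 0, 16], [9, 0, 0, 0, 0, 0, 16], [10, 0, 0, 0, 0, 0, 16], [10.5, 0, 0, 0, 0, 0, 16]]

```text
time_s: 34.72
ee_pos: [561.5, -56.9, 111.3]
tool_rot: [1.239, 1.19, -1.239]
wrist_force: [-0.4, 0.2, -0.4]
grip_width: 19.3
```

```bash
python3 rd.py 3
```

```text
t 34.875 pos [561.49 -56.87 111.37] F [ 0.29 -0.28 -0.76] sd [0.35 0.11 0.64] T [-0.03 -0.02  0.  ] w 19.202158908577456
toolx [-0.  0. -1.] yaw of tool y -0.0400
```

Emit:
jog_arm:
  deltas:
    - [[0.4, 0, 0, 0, 0, 0, 16], [0.8, 0, 0, 0, 0, 0, 16]]

```text
time_s: 35.12
ee_pos: [561.6, -56.9, 110.7]
tool_rot: [1.239, 1.19, -1.239]
wrist_force: [-0.2, 0.4, -1.2]
grip_width: 19.2
```

```bash
python3 rd.py 3
```

```text
t 35.275 pos [561.48 -56.87 110.57] F [-0.65 -0.2  -0.99] sd [0.41 0.43 0.36] T [ 0.03 -0.    0.03] w 19.09133338227619
toolx [-0.  0. -1.] yaw of tool y -0.0400
```

Emit:
jog_arm:
  deltas:
    - [[0.4, 0, 0, 0, 0, 0, 16], [0.8, 0, 0, 0, 0, 0, 16]]

```text
time_s: 35.52
ee_pos: [561.5, -56.9, 109.8]
tool_rot: [1.239, 1.19, -1.239]
wrist_force: [0.3, 0.6, -1.1]
grip_width: 19.3
```

```bash
python3 rd.py 3
```

```text
t 35.675 pos [561.47 -56.88 109.75] F [ 0.14  0.34 -0.99] sd [0.37 0.36 0.12] T [ 0.    0.   -0.01] w 19.205203508701057
toolx [-0.  0. -1.] yaw of tool y -0.0400
```

Emit:
jog_arm:
  deltas:
    - [[0.3, 0, 0, 0, 0, 0, 16], [0.6, 0, 0, 0, 0, 0, 16]]

```text
time_s: 35.92
ee_pos: [561.5, -56.9, 109.2]
tool_rot: [1.239, 1.19, -1.239]
wrist_force: [-0.1, 0.7, -0.8]
grip_width: 19.3
```

```bash
python3 rd.py 3
```

```text
t 36.075 pos [561.49 -56.88 109.17] F [-0.29  0.02 -0.91] sd [0.27 0.9  0.07] T [-0.01 -0.01 -0.01] w 19.39122236308148
toolx [-0.  0. -1.] yaw of tool y -0.0400
```

Emit:
jog_arm:
  deltas:
    - [[0.3, 0, 0, 0, 0, 0, 16], [0.5, 0, 0, 0, 0, 0, 16]]

```text
time_s: 36.33
ee_pos: [561.5, -56.9, 108.7]
tool_rot: [1.239, 1.19, -1.239]
wrist_force: [0.4, -0.0, -1.6]
grip_width: 19.5
```

```bash
python3 rd.py 3
```

```text
t 36.475 pos [561.5  -56.89 108.69] F [ 0.18  0.56 -0.92] sd [0.58 0.6  0.43] T [-0.01  0.02 -0.01] w 19.23478485028226
toolx [-0. -0. -1.] yaw of tool y -0.0400
```

Emit:
jog_arm:
  deltas:
    - [[0.2, 0, 0, 0, 0, 0, 16], [0.3, 0, 0, 0, 0, 0, 16]]

```text
time_s: 36.72
ee_pos: [561.5, -56.9, 108.4]
tool_rot: [1.239, 1.19, -1.239]
wrist_force: [-0.6, 0.3, -1.4]
grip_width: 19.3
```

```bash
python3 rd.py 3
```

```text
t 36.875 pos [561.5  -56.88 108.41] F [-0.18  0.11 -1.25] sd [0.3  0.92 0.37] T [ 0.04 -0.04  0.02] w 19.279740926531726
toolx [-0.  0. -1.] yaw of tool y -0.0400
```

Emit:
jog_arm:
  deltas:
    - [[0.2, 0, 0, 0, 0, 0, 16], [0.3, 0, 0, 0, 0, 0, 16]]

```text
time_s: 37.12
ee_pos: [561.5, -56.9, 108.3]
tool_rot: [1.239, 1.19, -1.239]
wrist_force: [-0.6, -0.6, -0.1]
grip_width: 19.6
```

```bash
python3 rd.py 3
```

```text
t 37.275 pos [561.54 -56.9  108.26] F [-0.75  0.18  0.14] sd [0.53 0.51 0.06] T [0.01 0.11 0.02] w 19.4492319729425
toolx [ 0. -0. -1.] yaw of tool y -0.0400
```

Emit:
jog_arm:
  deltas:
    - [[0.2, 0, 0, 0, 0, 0, 16], [0.2, 0, 0, 0, 0, 0, 16]]

```text
time_s: 37.52
ee_pos: [561.5, -56.9, 108.2]
tool_rot: [1.239, 1.19, -1.239]
wrist_force: [-2.0, -0.9, 2.9]
grip_width: 19.3
```

```bash
python3 rd.py 3
```

```text
t 37.675 pos [561.57 -56.9  108.25] F [-1.91 -0.14  3.24] sd [0.76 0.13 0.24] T [0.03 0.36 0.  ] w 19.383781188170243
toolx [ 0. -0. -1.] yaw of tool y -0.0400
```

The collar has seated on the block (about +4 N). I'll release the pin gently.

Emit:
jog_arm:
  deltas:
    - [[-0.15, 0, 0, 0, 0, 0, 16], [-0.15, 0, 0, 0, 0, 0, 22], [-0.15, 0, 0, 0, 0, 0, 26], [-0.15, 0, 0, 0, 0, 0, 32], [-0.15, 0, 0, 0, 0, 0, 40], [-0.15, 0, 0, 0, 0, 0, 40], [-0.15, 0, 0, 0, 0, 0, 40]]

```text
time_s: 38.55
ee_pos: [561.5, -56.9, 108.1]
tool_rot: [1.239, 1.19, -1.239]
wrist_force: [0.2, -0.6, 0.3]
grip_width: 39.9
```

Run:
```python
from rd import *
avg(3)
for n in ("wrist","side","scene"):
    d=r.read_camera(n); cv2.imwrite(f"pics/{n}9.png",d["img"][:,:,::-1])
```

```text
t 38.7 pos [561.52 -56.89 108.09] F [-0.3  -0.08 -0.03] sd [0.55 0.06 1.02] T [0.01 0.   0.  ] w 40.01107054030532
toolx [ 0. -0. -1.] yaw of tool y -0.0400
```

View pics/wrist9.png

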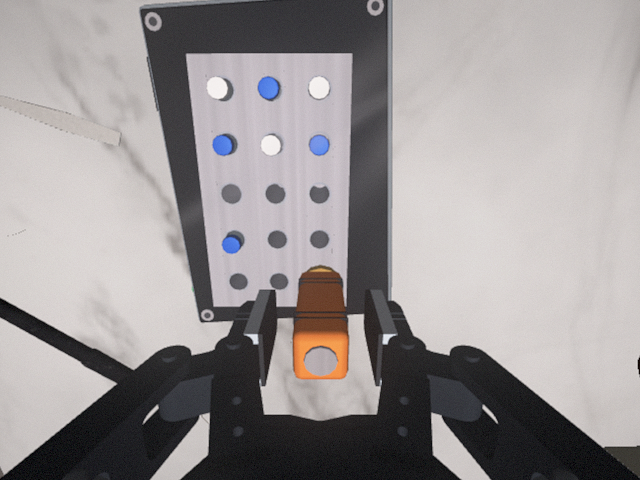

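The jaws are clear on both sides and the pin stands in the bore. I'll raise straight up.

Emit:
jog_arm:
  deltas:
    - [[-10, 0, 0, 0, 0, 0, 40], [-30, 0, 0, 0, 0, 0, 40], [-55, 0, 0, 0, 0, 0, 40], [-80, 0, 0, 0, 0, 0, 40], [-105, 0, 0, 0, 0, 0, 40], [-120, 0, 0, 0, 0, 0, 40], [-120, 0, 0, 0, 0, 0, 40], [-120, 0, 0, 0, 0, 0, 40]]

```text
time_s: 39.85
ee_pos: [561.0, -56.8, 227.2]
tool_rot: [1.238, 1.191, -1.24]
wrist_force: [0.4, 0.7, -1.4]
grip_width: 39.8
```

Run:
```python
from rd import *
avg(3)
s=r.sense()
for n in ("wrist","side","scene"):
    d=r.read_camera(n); cv2.imwrite(f"pics/{n}10.png",d["img"][:,:,::-1])
    KT=cam(d,s["ee_pos"],s["tool_rot"])
    print(n,"expected handle top",proj(KT,[561.2,-56.8,134]),"collar",proj(KT,[561.2,-56.8,75]),"if 5mm high",proj(KT,[561.2,-56.8,139]))
a=cv2.imread("pics/scene10.png")[180:300,270:390];b=cv2.imread("pics/side10.png")[200:320,280:400]
cv2.imwrite("pics/crop10.png",np.hstack([cv2.resize(q,(400,400),interpolation=2) for q in (a,b)]))
```

```text
t 40.0 pos [560.84 -56.75 226.65] F [ 0.2   0.42 -0.29] sd [0.33 0.26 0.27] T [-0.01  0.    0.03] w 39.857667774239616
toolx [-0.  0. -1.] yaw of tool y -0.0400
wrist expected handle top [322.2  245.37] collar [322.01 221.36] if 5mm high [322.21 247.94]
side expected handle top [326.46 217.26] collar [325.99 237.6 ] if 5mm high [326.51 215.48]
scene expected handle top [342.44 200.67] collar [340.98 224.9 ] if 5mm high [342.57 198.52]
```

View pics/crop10.png

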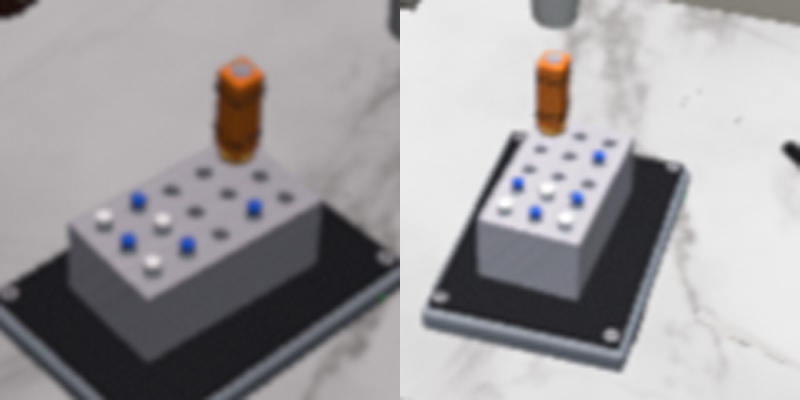

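View pics/scene10.png

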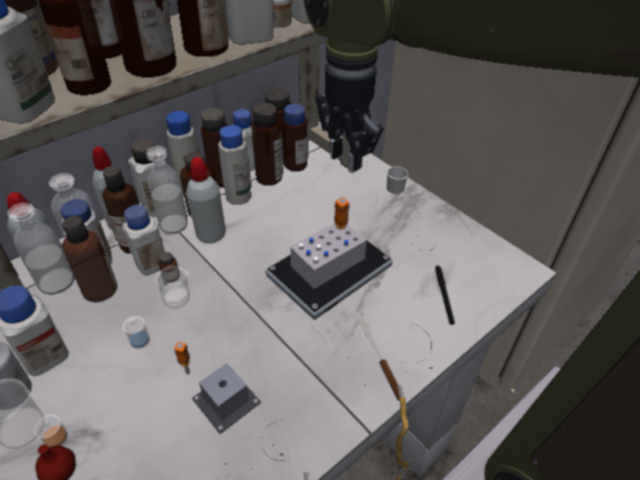

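The pin is upright with its collar on the block. The handle top is at scene (342,200), where (342.4,200.7) was expected for a fully home pin. I'll hand it in.

```bash
python3 -c "
from rig import r
print(r.close_job())"
```

```text
the job is handed in; nothing more can be done
None
```

The job is handed in: the larger orange pin stands fully home in the brass-ringed bore, released, at about 40 s of the 66 s allowed. The system gave no verdict.

- **Touches:** The pin touched the near side at its left end, then at its right end, then the left end face. The steady forces were about 2–5 N, 3.2 N and 3.2 N. The first rose to 4.7 N, a little over the 3 N asked but well under the 10 N at which the block slides.
- **Block position:** The touches put the block's yaw at -0.0385 rad and the bore at (561.4, -56.9). The camera's view of the ring agreed to about 0.7 mm.
- **Insertion:** The pin went in with no side force I could measure, and the collar seated at about 4 N.
- **Last checks:** The pin looks upright, and its handle top is within 1 px of where a fully home pin should be. The gripper is well clear. The block, beaker, cup, weighing bottle and small pin look unmoved in the pictures, though I did not measure the block for shift afterwards. No check failed.

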